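Nudge the axle nut into its pocket and close the keeper

TASK

Get the roller stand ready for its axle: nudge the loose brass nut across the grey plate, gently and without picking it up, until it drops into the round pocket and sits flat on its bottom. Then slide the steel keeper with the red knob fully home over the nut. Leave the other things where they are.

Things in the scene. Friction and masses are not known exactly. Their poses are not given: they have to be found in the camera images.
- stand: Roller-stand foot, fixed: dark wooden board 200 x 380 x 12 mm on the table, carrying a grey plate and, at its +y end, a wooden keeper block. Origin at table height; x across the stand, y along it towards the keeper, z up. The keeper block (100 mm wide) spans y 113 to 213 mm, top 41 mm above the table, with two guide rails up to 51 mm high at x -27 and 27 mm.
- pocket_mark (a point): Nominal centre of the pocket, at the height of the plate's top: x 0, y 50, z 28 mm in the stand's frame. The real pocket goes with the plate, so it lies up to 7 mm from here along the stand's x and up to 14 mm along its y. It is round, 47 mm across, 8 mm deep, flat-bottomed, with a 1.5 mm chamfered rim.
- plate_mark (a point): Nominal middle of the top of the grey plate: x 0, y -26, z 28 mm in the stand's frame. The plate is 160 (x) x 248 (y) x 16 mm, turned like the stand, does not move, and is hand-fitted: it really lies up to 7 mm from here along x and up to 14 mm along y, not measured. Its top is 28 mm above the table.
- nut: Loose brass hex nut, 36 mm across flats, 41.6 across corners, 19 mm high, 24 mm bore, 80 to 150 g. Origin at its centre, half-way up; z along the bore. Flat on the plate its origin is 37.5 mm above the table; on the pocket's bottom 29.5 mm, and it sticks out 11 mm. Caught half in, it lies tilted until nudged or pressed down. It is to bear no more than 18 N from robot or keeper.
- keeper (a joint): How far the keeper has slid, m: 0 drawn back, 0.062 at its end stop, fully home; starts at 0 to 0.008. It slides towards the stand's -y, friction 1.5 N, and stays where left. Flat steel tongue 40 x 100 x 6 mm, underside 41.5 mm above the table: passes 2.5 mm over a seated nut, runs into an unseated one. Its front edge is at stand y = 100 mm less the joint value.
- keeper_knob (a point): Middle of the red knob on top of the keeper: upright cylinder 22 mm in diameter, 26 mm high, its top 77.5 mm above the table and its underside 51.5 mm. This point is 64.5 mm above the table, 30 mm behind the keeper's front edge.
- washer: Bystander: steel washer 44 mm across, 4 mm thick, lying on the grey plate beside the pocket, on the side away from the robot. Origin at its underside.
- bolt: Bystander: steel bolt 100 mm long, 41 mm thick at the head, lying on the table just beyond the stand. Origin at its underside.
- wrench: Bystander: wrench lying flat on the table on the robot's side of the stand. Origin at its underside.
- dipper: Bystander: red dipper, 150 mm across, 70 mm high, with a handle, on the right. Origin at its underside.
- jar: Bystander: glass jar 90 mm across, 130 mm high, on the left. Origin at its underside.
Things that resemble listed ones, but are neither listed nor needed, are in the scene too. Several things have the shape of the nut; the one meant has the colours described above.

How it is judged:
On the way, in this order (a step that is already met when the one before it is completed fails the run):
1. the nut lies flat on the bottom of the pocket while the keeper is still drawn back (z of nut in the frame of stand between 0.025 and 0.0315 m and angle between nut's own z axis and vertical below 0.09 rad and horizontal distance between nut and pocket_mark below 0.022 m and value of joint keeper below 0.025 m), for 0.2 s.
2. the keeper is slid fully home over the seated nut (z of nut in the frame of stand between 0.025 and 0.0315 m and angle between nut's own z axis and vertical below 0.09 rad and horizontal distance between nut and pocket_mark below 0.022 m and value of joint keeper above 0.057 m), for 0.2 s.
At the end, for the whole second after the job is handed in: The nut lies in the pocket (its centre 25 to 31.5 mm above the table, within 22 mm of the pocket mark seen from above, tilted under 0.09 rad), the keeper is slid over it by more than 57 of its 62 mm, and both are at rest (all of step 2 and linear speed of nut below 0.01 m/s and velocity of joint keeper below 0.01 m/s); the robot touches nothing.
It fails at once if the nut is pushed or pressed with more than 18 N by the robot or the keeper (contact force between nut and the fingers above 18 N or contact force between nut and the arm above 18 N or contact force between nut and keeper above 18 N).
It fails at once if the nut is picked up (its centre more than 10 mm above its height on the plate) (z of nut in the frame of stand above 0.0475 m).
It fails at once if a bystander is moved by more than 20 mm (distance of any of washer, bolt, wrench, dipper, jar from where it was at the start of the episode above 0.02 m).
It also fails if it takes over 72 s, if anything falls off the work surface, if the arm or the gripper's body presses on something with over 40 N, if the wrist force passes 120 N, or if a joint passes its speed limit or range.

ROBOT

A 6-joint arm with a two-finger parallel gripper is mounted at the origin on the work surface. World frame = base frame: x ahead of the robot, y to its left, z up, the work surface at z = 0. Lengths are in m, angles in rad, forces in N, time in s.
With the tool pointing down it reaches from about 0.375 to 0.975 m from the base axis. Payload 3.8 kg.
Tool frame: the origin (TCP) lies midway between the tips of the shut fingers; the grasp point (between the pads) lies 19 mm behind it; x points along the fingers, y is the direction in which the jaws open and shut, and the axes are right-handed (so a half turn about x gives the same grasp; the last joint's range is limited). The gripper opens to 88 mm and grips with 3 to 60 N. Pads are 18 mm wide; open, the fingers measure 123 mm over their backs; the gripper's body (75 mm by 187 mm) begins 45 mm behind the grasp point.
Start: joints at [-1.147, 0.264, 1.604, -0, 1.274, -0.037], TCP at [0.3, -0.605, 0.239] pointing down, gripper open.
Joint ranges: [-2.63, 2.63], [-0.94, 2.18], [0.31, 2.57], [-1.31, 4.45], [0, 2.66], [-2.55, 2.55]. Speed limits (rad/s): [2.57, 2.57, 3.14, 3.14, 3.14, 3.14].

INTERFACE

Orientations are given as a rotation vector (axis times angle).
In Python, from cell import manip, inverse_kinematics, cams, order gives the robot as it stands. Calls block until the motion is done:
- manip.move_pose(position, orientation): joint-space move of the TCP to a pose.
- manip.move_linear(position, rate=0.15, rot=None): straight line of the TCP; rot=None keeps the orientation; rate is the mean speed in m/s.
- manip.set_joints(angles): joint-space move.
- manip.set_gripper(opening, force=None): finger opening in m; force is the grip in N (None keeps the last); returns when the fingers have stopped.
- manip.dwell(seconds).
- inverse_kinematics(position, orientation): joint angles nearest the present ones, or None.
- manip.state(): the state.
- cams.capture(name): name is "side" or "top" or "wrist"; returns a dict with "image" (400x640x3 uint8, blue, green, red), "z_map" (400x640 float32, m along the optical axis (not along the pixel's ray), 0 where there is no reading), "intrinsics" (3x3 intrinsics, pixels), "k1" (the pictures are not rectified: a ray, as slopes to the right and down, at radius r is drawn at 1 + k1 r^2 times it, then the intrinsics apply), "position" and "orientation" of the camera in the world; the wrist camera has in their place "T_tool_cam" (4x4, takes a point from camera to tool coordinates, whose origin is the TCP and whose axes are the tool frame's). Camera axes: x right, y down, z forward; pixel columns grow to the right and rows downward; lengths in m; the calibration is good to about 2 mm. A picture is of the moment at which its call begins: read the wrist's pose just before it.
A pose or a line that the arm cannot do raises manip.IKError and nothing moves.
- order.close_job(): hands the job in, once; it reports no verdict.
The state is a dict: "clock": time; "joint_pos": joint angles; "joint_velocities": joint speeds; "tau": joint torques, N m; "tool_pos": TCP position; "tcp_rot": TCP orientation; "contact_force": force on the tool from outside, world axes, zero at the start; "moment": the same for the moment, N m; "gripper_width": finger opening in m.
Only numpy, scipy, OpenCV 4.12 (cv2) and the standard library are available. Lean on these libraries where they do the work, as an engineer would, in place of code of your own. Each camera call takes 0.05 s, during which the arm holds its last target. There are 200 camera calls.

## Working session

There is one attempt and no reset: what is moved stays moved. The work goes in short steps, each a Python script; the robot and the scene stay as the last script left them, time stands still between calls to the robot, and variables do not carry over. Pictures are saved under pics/ and viewed, about 8 in all and at most 12, crops included, and the job is handed in when it is done.

```bash
ls; mkdir -p pics; cat > h.py <<'E'
import numpy as np, cv2
from scipy.spatial.transform import Rotation as R
from cell import manip, inverse_kinematics, cams, order
def shot(n):
    s=manip.state(); c=cams.capture(n)
    if 'T_tool_cam' in c:
        T=np.eye(4);T[:3,:3]=R.from_rotvec(s['tcp_rot']).as_matrix();T[:3,3]=s['tool_pos'];c['T']=T@np.array(c['T_tool_cam'])
    else:
        T=np.eye(4);o=np.array(c['orientation']);T[:3,:3]=o if o.shape==(3,3) else R.from_rotvec(o).as_matrix();T[:3,3]=c['position'];c['T']=T
    return c
def rays(c,px):
    px=np.atleast_2d(np.float64(px));k=float(c['k1'])
    d=np.array([k,0,0,0]);n=cv2.undistortPoints(px[:,None],np.float64(c['intrinsics']),d)[:,0]
    return (c['T'][:3,:3]@np.c_[n,np.ones(len(n))].T).T
def onz(c,px,z):
    r=rays(c,px);o=c['T'][:3,3];return o+r*((z-o[2])/r[:,2])[:,None]
def depthpt(c,u,v):
    r=rays(c,[u,v])[0];return c['T'][:3,3]+r*c['z_map'][int(v),int(u)]
E
python3 - <<'E'
from h import *
for n in('top','side'):
    c=shot(n);cv2.imwrite(f'pics/{n}0.png',c['image']);print(n,c['T'],c['intrinsics'],c['k1'],c['orientation'])
print(manip.state())
E
```

```text
pics
top [[ 0.02876293 -0.98873415  0.14689274  0.3771037 ]
 [-0.99916574 -0.0327009  -0.02446386  0.01164341]
 [ 0.02899178 -0.14606654 -0.98884986  1.40435986]
 [ 0.          0.          0.          1.        ]] [[510.79535981   0.         318.56615023]
 [  0.         510.79535981 202.9220599 ]
 [  0.           0.           1.        ]] -0.08377776055777197 [-2.19036607  2.12368892 -0.18789881]
side [[-0.99223748 -0.08422565  0.09149216  0.48268418]
 [-0.1239956   0.72615759 -0.67625457  0.63828415]
 [-0.00947975 -0.68234976 -0.73096439  0.78377185]
 [ 0.          0.          0.          1.        ]] [[401.39301973   0.         325.01108929]
 [  0.         401.39301973 190.88176955]
 [  0.           0.           1.        ]] 0.0007116840547814593 [-0.17312263  2.86792145 -1.12959247]
{'clock': 0.1, 'joint_pos': array([-1.14687673e+00,  2.64679153e-01,  1.60517439e+00, -6.32029518e-06,
        1.27367916e+00, -3.68883033e-02]), 'joint_velocities': array([ 0.00142133, -0.00286076, -0.00392682,  0.0013586 , -0.00099082,
       -0.00119011]), 'tau': array([ 4.03543236e-04, -5.03617537e+01, -3.58071721e+01,  7.31275021e-02,
        2.33348517e-02, -7.40381597e-05]), 'tool_pos': array([ 0.29990814, -0.6040397 ,  0.23754563]), 'tcp_rot': array([ 1.96556425,  0.46307416, -1.96632961]), 'contact_force': array([-0.50438863,  0.0416069 ,  0.01081106]), 'moment': array([-0.07398071, -0.00739848,  0.0304953 ]), 'gripper_width': 0.08832312817483925}
```

View pics/top0.png

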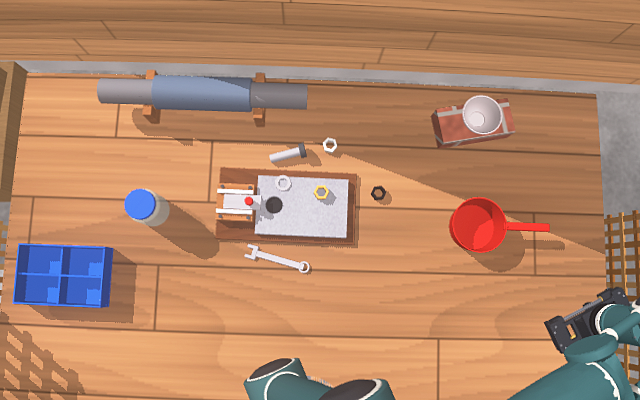

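View pics/side0.png

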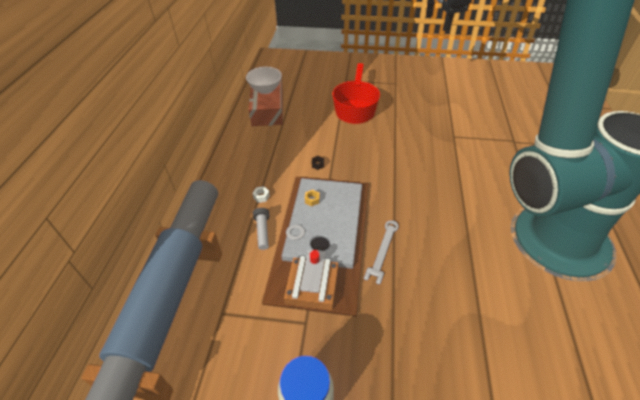

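The top view shows the brass nut at (321,192) on the grey plate. The lookalikes are a white nut at (330,145) and a dark nut at (378,193), both off the plate. The pocket is the dark disc at (274,205), the washer is at (284,183) and the red knob at (249,201). I choose the nut at (321,192). Next I'll get rough positions and take a closer wrist view.

```bash
python3 - <<'E'
from h import *
c=shot('top')
for n,p,z in(('nut',(321,192),.047),('pocket',(274,205),.028),('knob',(249,201),.0775),('washer',(284,183),.03),('pl_a',(257,175),.028),('pl_b',(348,179),.028),('pl_c',(347,238),.028),('pl_d',(255,234),.028)):
    print(n,onz(c,p,z)[0].round(4),depthpt(c,*p).round(4))
print(cams.capture('wrist')['T_tool_cam'], R.from_rotvec(manip.state()['tcp_rot']).as_matrix().round(2))
# tool down, jaw(y) axis along world x;  move over plate
x,y=onz(c,(290,205),.03)[0][:2]
for s in(1,-1):
    M=np.array([[0,0,-1],[s,0,0],[0,-s,0]]) # cols: x=down...
    yj=np.array([s,0,0.]);xt=np.array([0,0,-1.]);M=np.c_[xt,yj,np.cross(xt,yj)]
    q=inverse_kinematics([x,y,.3],R.from_matrix(M).as_rotvec());print(s,q)
    yj=np.array([0,s,0.]);M=np.c_[xt,yj,np.cross(xt,yj)]
    q=inverse_kinematics([x,y,.3],R.from_matrix(M).as_rotvec());print('y',s,q)
E
```

```text
nut [ 0.6087 -0.0276  0.047 ] [ 0.6121 -0.0282  0.0269]
pocket [0.5718 0.0985 0.028 ] [0.5729 0.099  0.0208]
knob [0.5733 0.1613 0.0775] [0.5724 0.1607 0.0832]
washer [0.6331 0.0737 0.03  ] [0.6327 0.0736 0.0325]
pl_a [0.6533 0.1486 0.028 ] [0.6564 0.1501 0.0125]
pl_b [ 0.6507 -0.1014  0.028 ] [ 0.654  -0.1028  0.0113]
pl_c [ 0.4883 -0.102   0.028 ] [ 0.4898 -0.1035  0.0097]
pl_d [0.4913 0.1465 0.028 ] [0.4926 0.148  0.0119]
[[-8.48120119e-04 -2.54844812e-01  9.66981594e-01 -1.45853537e-01]
 [ 9.99999587e-01  1.00884888e-04  9.03667417e-04  3.95882027e-04]
 [-3.27848784e-04  9.66981960e-01  2.54844622e-01 -6.46221456e-02]
 [ 0.00000000e+00  0.00000000e+00  0.00000000e+00  1.00000000e+00]] [[-0.    0.44 -0.9 ]
 [ 0.   -0.9  -0.44]
 [-1.   -0.   -0.  ]]
1 [ 5.24978247e-02  4.38088899e-02  1.74356075e+00 -4.44089210e-16
  1.35422302e+00  5.24978247e-02]
y 1 [ 5.24978247e-02  4.38088899e-02  1.74356075e+00 -4.44089210e-16
  1.35422302e+00 -1.51829850e+00]
-1 None
y -1 [ 5.24978247e-02  4.38088899e-02  1.74356075e+00 -4.44089210e-16
  1.35422302e+00  1.62329415e+00]
```

```bash
cat >> h.py <<'E'
def rot(a=0.):  # tool down, jaw along stand x (world x turned by a); camera on +y side
    y=np.array([np.cos(a),np.sin(a),0]);x=np.array([0,0,-1.]);return R.from_matrix(np.c_[x,y,np.cross(x,y)]).as_rotvec()
E
python3 - <<'E'
from h import *
manip.move_pose([.575,.085,.25],rot());manip.set_gripper(0.)
c=shot('wrist');cv2.imwrite('pics/w1.png',c['image']);np.savez('w1.npz',**{k:c[k] for k in('image','z_map','T','k1','intrinsics')})
s=manip.state();print(s['clock'],s['tool_pos'],s['contact_force'],c['intrinsics'],c['k1'])
E
```

```text
4.175 [0.57500354 0.0850158  0.24999883] [ 0.29812457 -0.51358243 -0.5483641 ] [[324.34048812   0.         322.35174693]
 [  0.         324.34048812 204.87864842]
 [  0.           0.           1.        ]] -0.05829806114906595
```

View pics/w1.png

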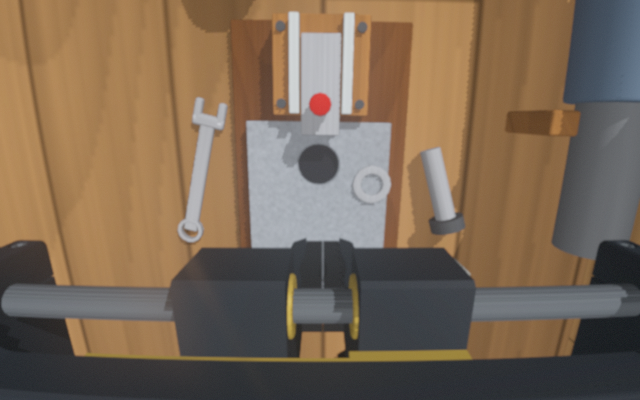

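The wrist view shows the pocket at (319,163), the knob at (320,104) and the washer at (372,185). The fingers hide the nut, so I'll back off toward -y, then measure the pocket, stand axis and nut.

```bash
cat >> h.py <<'E'
def pocket(c,seed):
    g=cv2.cvtColor(c['image'],cv2.COLOR_BGR2GRAY);m=np.uint8(g<85)*255
    n,l,st,ce=cv2.connectedComponentsWithStats(m)
    i=min((i for i in range(1,n) if 200<st[i,4]<8000),key=lambda i:np.hypot(*(ce[i]-seed)))
    k=cv2.findContours(np.uint8(l==i),cv2.RETR_EXTERNAL,cv2.CHAIN_APPROX_NONE)[0][0][:,0].astype(float)
    P=onz(c,k,.028)[:,:2];(x,y),r=cv2.minEnclosingCircle(np.float32(P));return np.array([x,y]),r,P.min(0),P.max(0)
def brass(c):
    h=cv2.cvtColor(c['image'],cv2.COLOR_BGR2HSV);m=cv2.inRange(h,(15,90,90),(35,255,255))
    n,l,st,ce=cv2.connectedComponentsWithStats(m);return [(st[i],ce[i]) for i in range(1,n) if st[i,4]>40],l
def red(c):
    h=cv2.cvtColor(c['image'],cv2.COLOR_BGR2HSV);m=cv2.inRange(h,(0,150,80),(8,255,255))|cv2.inRange(h,(172,150,80),(180,255,255))
    n,l,st,ce=cv2.connectedComponentsWithStats(m);return [(st[i],ce[i]) for i in range(1,n) if st[i,4]>40]
E
python3 - <<'E'
from h import *
c=dict(np.load('w1.npz'))
print('pocket',pocket(c,(319,163)))
for s,ce in red(c): print('red',s,ce,onz(c,ce,.0775)[0])
# rails (white): rail tops z .051
g=c['image'].min(2);m=np.uint8(g>205);
n,l,st,ce=cv2.connectedComponentsWithStats(m)
for i in range(1,n):
    if st[i,4]>300:
        k=np.argwhere(l==i)[:,::-1].astype(float);P=onz(c,k,.051)[:,:2];d=cv2.fitLine(np.float32(P),cv2.DIST_L2,0,.01,.01).ravel();print('white',st[i],P.mean(0),d[:2],P.min(0),P.max(0))
manip.move_pose([.595,-.10,.25],rot())
c=shot('wrist');cv2.imwrite('pics/w2.png',c['image']);np.savez('w2.npz',**{k:c[k] for k in('image','z_map','T','k1','intrinsics')})
for s,ce in brass(c)[0]: print('brass',s,ce,onz(c,ce,.047)[0])
print('pocket',pocket(c,(310,60)))
E
```

```text
pocket (array([0.56977719, 0.10073443]), 0.022055519744753838, array([0.54839117, 0.07954671]), array([0.59157476, 0.12169965]))
red [310  94  20  21 324] [319.56481481 103.96604938] [0.57221704 0.16383197 0.0775    ]
white [290  13   8  98 602] [0.54588537 0.20741829] [0.00920719 0.9999576 ] [0.54251533 0.15906137] [0.55011933 0.2507452 ]
white [343  14  10  98 673] [0.60000355 0.20664379] [0.01570585 0.9998767 ] [0.5959726  0.15806812] [0.60414653 0.24986383]
brass [     0      0    640    287 120033] [310.34143111 148.49884615] [ 0.58195639 -0.0646903   0.047     ]
brass [153  79  12   8  42] [158.61904762  83.02380952] [0.42541452 0.00363201 0.047     ]
brass [317  93  35  40 580] [334.07413793 112.54655172] [ 0.60694615 -0.02758194  0.047     ]
brass [445 125  13  16 123] [450.98373984 132.69918699] [ 0.73153307 -0.04751535  0.047     ]
brass [286 273  11  67 498] [290.33935743 306.30522088] [ 0.55561702 -0.25480996  0.047     ]
brass [349 275  11  65 427] [354.23653396 307.735363  ] [ 0.63366539 -0.25687154  0.047     ]
brass [  66  319  407   43 7192] [223.21982759 345.03086763] [ 0.46785586 -0.31215581  0.047     ]
brass [ 469  319  111   39 2991] [530.01303912 336.1407556 ] [ 0.86424958 -0.30318477  0.047     ]
pocket (array([0.56979305, 0.08537218]), 0.0165533646941185, array([0.55334954, 0.07812725]), array([0.58624109, 0.08594211]))
```

View pics/w2.png

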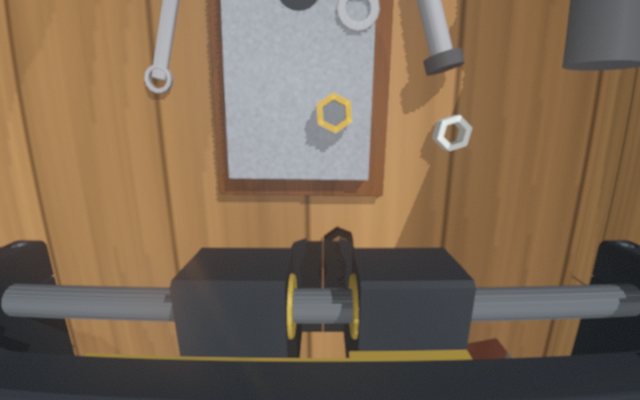

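View w2 shows the brass nut at (334,112), the washer at (357,10) and the white nut at (452,132). This close view confirms the nut, and its position agrees with the top view within 2 mm. The hex has its corners along world ±y. I'll push along its flat normals: about 120° first, then about 60° into the pocket, staying clear of the washer.

```bash
cat >> h.py <<'E'
def nut(c,near,z=.047):
    h=cv2.cvtColor(c['image'],cv2.COLOR_BGR2HSV);m=cv2.inRange(h,(18,130,90),(35,255,255))
    best=None
    for k in cv2.findContours(m,cv2.RETR_EXTERNAL,cv2.CHAIN_APPROX_NONE)[0]:
        if len(k)<30: continue
        P=onz(c,k[:,0],z)[:,:2];ctr=(P.min(0)+P.max(0))/2
        if np.hypot(*(ctr-near))<.05 and np.ptp(P,0).max()<.07: best=(ctr,np.ptp(P,0),P)
    ctr,sz,P=best;v=np.float32(cv2.convexHull(np.float32(P)))[:,0]-ctr;H=np.float32(P)-ctr
    th=np.arctan2(H[:,1],H[:,0]);r=np.hypot(*H.T);ph=np.angle((( r-r.mean())*np.exp(-6j*th)).sum())/-6
    a=np.degrees(ph)%60 # corner direction
    return ctr,sz,a
def push(p0,p1,a,z=.033,rate=.04,step=None):
    """nut centre p0 -> p1, face normal along (-sin a,cos a)"""
    n=np.array([-np.sin(a),np.cos(a)]);s=np.r_[p0-n*.042,0];e=np.r_[p1-n*.027,0]
    manip.move_pose(s+[0,0,.10],rot(a));manip.move_linear(s+[0,0,z],.1)
    f0=np.array(manip.state()['contact_force'])
    L=np.linalg.norm(e-s)
    for t in np.linspace(0,1,int(np.ceil(L/.02))+1)[1:]:
        manip.move_linear(s+(e-s)*t+[0,0,z],rate);print((np.array(manip.state()['contact_force'])-f0).round(1),end=' ')
    st=manip.state();print(st['tool_pos'].round(4),st['clock'])
    manip.move_linear(e-np.r_[n*.012,0]+[0,0,z],.1);manip.move_linear(e-np.r_[n*.012,0]+[0,0,.12],.15)
E
python3 - <<'E'
from h import *
c=dict(np.load('w2.npz'));p,sz,a=nut(c,np.array([.607,-.028]));print(p,sz,a)
a1=np.radians(a); 
assert np.ptp(sz)<.012 and abs(a-30)<12
A1=np.radians(a) # normals = corner+30+.. ; direction 90+A must equal corner+30 mod 60
B=A1-np.radians(60)
n1=np.array([-np.sin(A1),np.cos(A1)]);n2=np.array([-np.sin(B),np.cos(B)])
tgt=np.array([.5698,.1006]);s,t=np.linalg.solve(np.c_[n1,n2],tgt-p);print(s,t,A1,B)
mid=p+n1*s;print(mid)
push(p,mid,A1)
c=shot('wrist');cv2.imwrite('pics/w3.png',c['image']);print(nut(c,mid),red(c)[0][1])
E
```

```text
[ 0.60694438 -0.02774532] [0.03340907 0.03734447] 34.804735390554015
0.10189969623409235 0.04937245774206334 0.6074572278505621 -0.4397403233460355
[0.54878192 0.05592473]
[-0.9 -0.1  1.7] [-1.7  1.   0.9] [-0.9  0.6  0. ] [-1.   0.3  1.8] [-0.4 -0.6  0.7] [-0.8  1.1  0.3] [0.564 0.034 0.033] 10.2917
(array([0.54667231, 0.05708713]), array([0.03540144, 0.03870735]), np.float64(34.90214324881086)) [472.74529148  28.73004484]
```

View pics/w3.png

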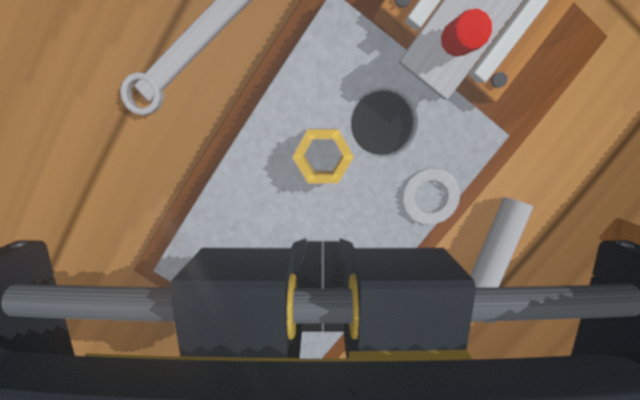

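Leg 1 went well: the nut is at (323,156) and the pocket at (383,123). I'll measure the pocket again in this same picture, then push the nut in with small steps and a force check.

```bash
python3 - <<'E'
from h import *
c=shot('wrist');p,sz,a=nut(c,np.array([.547,.057]))
# dark pocket by threshold near seed
q=pocket(c,(383,123));print('nut',p,a,'pocket',q)
pk=(q[2]+q[3])/2
print('centre',pk)
tgt=(pk+[.5698,.1006])/2
assert np.hypot(*(pk-[.5698,.1006]))<.005
d=tgt-p;B=np.arctan2(-d[0],d[1]);n=d/np.hypot(*d);print('B',np.degrees(B),'flat would be',a-60,'dist',np.hypot(*d))
z=.032
s=np.r_[p-n*.044,0]
manip.move_pose(s+[0,0,.12],rot(B));manip.move_linear(s+[0,0,z],.1)
f0=np.array(manip.state()['contact_force']);L=np.hypot(*d)+.044-.027
for t in np.r_[.03,.045,np.arange(.05,L-.001,.003),L]:
    manip.move_linear(s+np.r_[n*t,z],.03);f=np.array(manip.state()['contact_force'])-f0
    print(round(t,4),f.round(1))
    if np.hypot(*f[:2])>6: break
e=s+np.r_[n*(t-.015),0]
manip.move_linear(e+[0,0,z],.1);manip.move_linear(e+[0,0,.12],.15)
c=shot('wrist');cv2.imwrite('pics/w4.png',c['image']);print(nut(c,tgt,.039),'pk',pk,manip.state()['clock'])
E
```

```text
nut [0.54670732 0.05714402] 34.86102716412875 pocket (array([0.56895846, 0.09961083]), 0.022358721122145653, array([0.54704818, 0.07758422]), array([0.59081714, 0.12143717]))
centre [0.56893266 0.09951069]
B -27.835963082010043 flat would be -25.13897283587125 dist 0.04852641255478118
0.03 [-0.3 -0.1 -0.3]
0.045 [ 0.5 -0.4 -0.2]
0.05 [-0.9  0.1 -0.1]
0.053 [ 0.3  0.3 -0.4]
0.056 [-0.9 -0.2  0.7]
0.059 [ 0.3 -0.6 -0.6]
0.062 [ 0.1 -0.3 -1. ]
0.0655 [-0.1 -0.9 -0.6]
(array([0.57048159, 0.1010142 ]), array([0.03680837, 0.04100757]), np.float64(32.48632527353625)) pk [0.56893266 0.09951069] 17.9
```

View pics/w4.png

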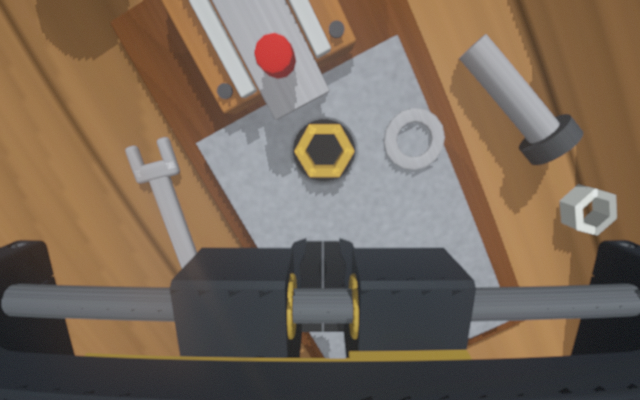

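The nut (325,151) is centred over the pocket, with a dark ring all round it. I'll use the depth on its top face to check that it sits flat.

```bash
cat >> h.py <<'E'
def nutplane(c,near):
    h=cv2.cvtColor(c['image'],cv2.COLOR_BGR2HSV);m=cv2.inRange(h,(18,130,150),(35,255,255));m=cv2.erode(m,np.ones((2,2)))
    v,u=np.nonzero(m);P=c['T'][:3,3]+rays(c,np.c_[u,v])*c['z_map'][v,u][:,None]
    P=P[(np.hypot(*(P[:,:2]-near).T)<.026)&(P[:,2]>.02)&(P[:,2]<.06)]
    A=np.c_[P[:,:2]-near,np.ones(len(P))];w=np.ones(len(P),bool)
    for _ in range(3):
        x=np.linalg.lstsq(A[w],P[w,2],rcond=None)[0];r=P[:,2]-A@x;w=abs(r)<.004
    g=lambda u,v:None
    return len(P),'z,slope',x[2].round(4),x[:2].round(3),'spread',r[w].std().round(4)
E
python3 - <<'E'
from h import *
c=shot('wrist');print(nutplane(c,np.array([.5705,.101])))
for uv in((240,190),(385,185),(400,280-30),(360,200)): print('plate',depthpt(c,*uv).round(4))
print('washer',depthpt(c,392,120).round(4),'knob',depthpt(c,274,54).round(4), red(c)[0], onz(c,red(c)[0][1],.0775))
E
```

```text
(1249, 'z,slope', np.float64(0.0388), array([0.004, 0.006]), 'spread', np.float64(0.0007))
plate [0.5006 0.1035 0.0283]
plate [0.598  0.0563 0.0276]
plate [0.5814 0.083  0.1892]
plate [0.5764 0.0548 0.0282]
washer [0.6219 0.097  0.0311] knob [0.5719 0.1627 0.0769] (array([ 256,   33,   37,   40, 1126], dtype=int32), array([273.91740675,  52.36412078])) [[0.57231663 0.16333624 0.0775    ]]
```

The nut is seated: its top is at 38.8 mm (39 expected) and its slope is under 0.01. Now I'll push the keeper knob from behind until it reaches the end stop.

```bash
python3 - <<'E'
from h import *
a=-.0125;k=np.array([.5722,.1633]);n=np.array([-np.sin(a),np.cos(a)])
s=np.r_[k+n*.036,0];z=.060
st=manip.state()['tool_pos'];manip.move_linear(np.r_[st[:2],.16],.2)
manip.move_pose(s+[0,0,.16],rot(a));manip.move_linear(s+[0,0,z],.1)
f0=np.array(manip.state()['contact_force'])
for t in np.r_[.014,.03,.045,.058,np.arange(.062,.086,.0015)]:
    manip.move_linear(s+np.r_[-n*t,z],.04 if t<.06 else .02);f=np.array(manip.state()['contact_force'])-f0
    print(round(t,4),f.round(1))
    if abs(f[1])>9: break
e=s+np.r_[-n*(t-.015),0]
manip.move_linear(e+[0,0,z],.08);manip.move_linear(e+[0,0,.16],.15)
c=shot('wrist');cv2.imwrite('pics/w5.png',c['image']);kk=onz(c,red(c)[0][1],.0775)[0];print('knob',kk,'travel',k[1]-kk[1],manip.state()['clock'])
E
```

```text
0.014 [-1.   0.3 -0.1]
0.03 [-0.9  0.2  0.3]
0.045 [-1.1  0.1  0.6]
0.058 [-0.5 -0.7  0.9]
0.062 [-1.2 -0.5 -0.7]
0.0635 [-1.1  0.8  0.1]
0.065 [-0.6  1.2 -0.4]
0.0665 [-1.3  2.1  0.4]
0.068 [-1.   0.6 -0. ]
0.0695 [-2.1  1.1 -0.2]
0.071 [-1.8  5.9 -0.6]
0.0725 [-1.1 11.4 -1.3]
knob [0.57197626 0.12182873 0.0775    ] travel 0.04147126954329795 25.4167
```

View pics/w5.png

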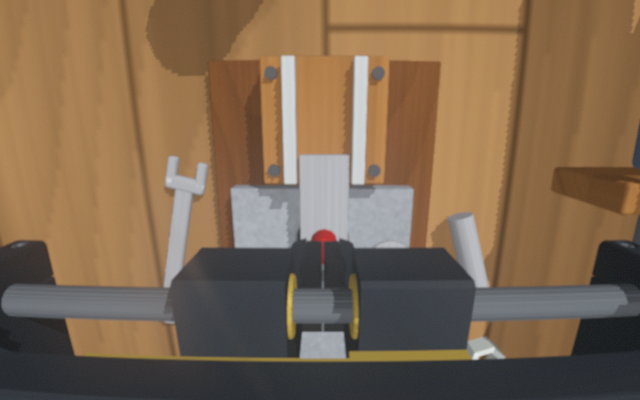

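The push met a firm stop after about 55 mm of knob travel. The fingers hide the knob in this view (323,238), so I'll back off toward -y to check the end position and the nut.

```bash
python3 - <<'E'
from h import *
manip.move_pose([.572,.02,.2],rot())
manip.dwell(.3)
c=shot('wrist');cv2.imwrite('pics/w6.png',c['image']);i=max(red(c),key=lambda r:r[0][4]);kk=onz(c,i[1],.0775)[0];print('knob',kk,'travel',.1633-kk[1],manip.state()['clock'])
# tongue/block: keeper front edge, block front edge by depth along column of the knob
P=np.array([depthpt(c,u,v) for v in range(20,235,3) for u in (i[1][0].astype(int)+6,)]);print(P[:,1:].round(3).tolist())
E
```

```text
knob [0.57132242 0.10866178 0.0775    ] travel 0.054638219319020034 26.3417
[[0.167, 0.048], [0.166, 0.046], [0.162, 0.049], [0.16, 0.048], [0.158, 0.046], [0.156, 0.046], [0.154, 0.047], [0.151, 0.048], [0.149, 0.046], [0.146, 0.047], [0.144, 0.048], [0.141, 0.048], [0.139, 0.047], [0.136, 0.047], [0.134, 0.048], [0.132, 0.047], [0.129, 0.048], [0.126, 0.049], [0.124, 0.047], [0.118, 0.075], [0.116, 0.078], [0.114, 0.077], [0.111, 0.078], [0.109, 0.077], [0.107, 0.077], [0.104, 0.079], [0.086, 0.345], [0.1, 0.076], [0.099, 0.048], [0.096, 0.048], [0.094, 0.047], [0.091, 0.047], [0.089, 0.048], [0.086, 0.047], [0.084, 0.046], [0.081, 0.049], [0.078, 0.018], [0.075, 0.028], [0.072, 0.028], [0.069, 0.027], [0.067, 0.028], [0.064, 0.029], [0.061, 0.028], [0.058, 0.027], [0.055, 0.027], [0.052, 0.029], [0.049, 0.028], [0.046, 0.027], [0.043, 0.028], [0.04, 0.028], [0.037, 0.028], [0.034, 0.027], [0.031, 0.027], [0.028, 0.028], [0.025, 0.028], [0.022, 0.027], [0.019, 0.029], [0.016, 0.027], [0.013, 0.028], [0.01, 0.028], [0.007, 0.028], [0.004, 0.029], [0.0, 0.027], [-0.003, 0.027], [-0.006, 0.028], [-0.009, 0.028], [-0.013, 0.026], [-0.015, 0.028], [-0.018, 0.028], [-0.022, 0.028], [-0.025, 0.028], [-0.028, 0.028]]
```

View pics/w6.png

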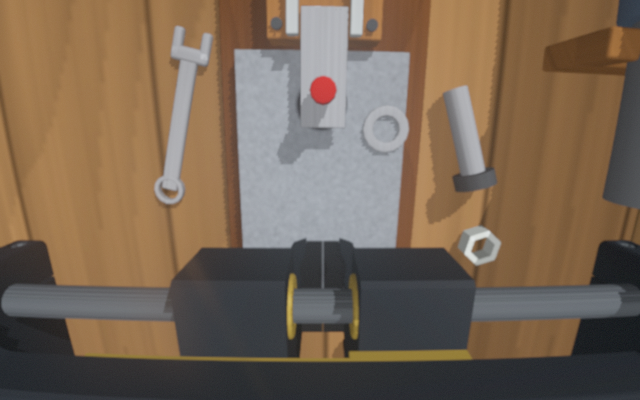

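The knob is at (323,90) with the keeper's front edge at (323,125), and the bystanders haven't moved. The knob should sit 45 mm in front of the block's front face when home, so I'll check that and the board's ends.

```bash
python3 - <<'E'
from h import *
c=shot('wrist')
# block front top edge: colour profile in columns left/right of rails, orange block -> grey plate
for u in(276,372):
    col=c['image'][25:60,u].astype(int);print(u,[tuple(x) for x in col[::2]])
print('z.041',onz(c,[[274,37.5],[376,38.5]],.041).round(4).tolist())
w1=dict(np.load('w1.npz'));
Z=[(v,*depthpt(w1,u,v)[1:].round(4)) for u in(282,) for v in range(106,124)];print(Z)
t=shot('top');h=cv2.cvtColor(t['image'],cv2.COLOR_BGR2HSV)
print([tuple(int(v) for v in x) for x in t['image'][241,208:228]],[tuple(int(v) for v in x) for x in t['image'][225,346:364]])
print(onz(t,[[217,241],[357,241]],.012))
i=min(red(t),key=lambda r:np.hypot(*(r[1]-[270,203])));print(i,onz(t,i[1],.0775))
E
```

```text
276 [(np.int64(103), np.int64(98), np.int64(97)), (np.int64(101), np.int64(97), np.int64(97)), (np.int64(80), np.int64(88), np.int64(101)), (np.int64(71), np.int64(102), np.int64(140)), (np.int64(79), np.int64(120), np.int64(166)), (np.int64(84), np.int64(127), np.int64(172)), (np.int64(73), np.int64(108), np.int64(148)), (np.int64(64), np.int64(83), np.int64(112)), (np.int64(59), np.int64(78), np.int64(104)), (np.int64(60), np.int64(78), np.int64(105)), (np.int64(60), np.int64(77), np.int64(101)), (np.int64(59), np.int64(70), np.int64(93)), (np.int64(103), np.int64(102), np.int64(110)), (np.int64(138), np.int64(132), np.int64(128)), (np.int64(138), np.int64(133), np.int64(129)), (np.int64(137), np.int64(132), np.int64(127)), (np.int64(136), np.int64(131), np.int64(127)), (np.int64(137), np.int64(132), np.int64(128))]
372 [(np.int64(103), np.int64(101), np.int64(100)), (np.int64(104), np.int64(101), np.int64(100)), (np.int64(100), np.int64(98), np.int64(96)), (np.int64(83), np.int64(97), np.int64(121)), (np.int64(78), np.int64(113), np.int64(154)), (np.int64(81), np.int64(123), np.in
[... 1576 characters left out ...]
, 107, 151), (78, 106, 151), (78, 105, 149), (83, 113, 160), (80, 110, 155), (77, 104, 143), (75, 103, 142), (74, 101, 141), (74, 101, 141), (73, 100, 141), (74, 100, 142), (77, 103, 143), (77, 106, 147)] [(208, 203, 215), (56, 71, 110), (52, 73, 111), (59, 76, 114), (60, 78, 115), (60, 78, 114), (58, 75, 110), (71, 99, 156), (68, 91, 138), (81, 113, 155), (81, 111, 155), (80, 110, 153), (75, 104, 144), (105, 151, 214), (102, 148, 209), (102, 148, 207), (103, 149, 209), (101, 147, 209)]
[[ 0.47010173  0.25052575  0.012     ]
 [ 0.48218053 -0.13094044  0.012     ]]
(array([ 449,  197,  101,   56, 2926], dtype=int32), array([484.32672591, 224.95352016])) [[ 0.52958023 -0.46369354  0.0775    ]]
```

```bash
python3 -c "
from h import *
print(manip.state()['clock']);order.close_job()"
```

```text
26.4417
the job is handed in; nothing more can be done
```

I pushed the brass nut across the plate into the pocket in two pushes, without picking it up, then slid the keeper home by its knob. I handed the job in at 26.4 s of the 72 s allowed; it reports no verdict.

- **Nut:** After the drop, its top was 38.8 mm above the table (39 expected when seated) and its tilt was under 0.01 rad. It was within about 2 mm of the pocket centre as I measured it. Pushing forces were about 2 N or less at the tool. The keeper now covers the nut, so I did not see it again after sliding the keeper.
- **Keeper:** It ran freely at about 1–2 N, then met a firm stop, where I stopped pushing at 11 N. The knob moved 54.6 mm. It ended 46 mm in front of the keeper block's front face, against 45 mm expected when fully home, so the joint is at about 62 mm.
- **Checks that failed or disagreed:**
  - The nut's apparent size after the drop was ambiguous about whether it was seated; the depth reading settled it.
  - The first knob reading after the push (41 mm of travel) was wrong because the fingers hid part of the knob.
  - The top-view check of the knob failed, as it picked up the red dipper instead.
- **Bystanders:** The washer, bolt and wrench look unmoved in the last picture. The arm did not come near the jar; the approach move passed the dipper's side at about 0.24 m height, and I did not check either of them again by measurement. The gripper was clear of everything at 0.2 m height when I handed in.

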